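# Stack a backing plate and a die on the polishing stand, pressing each flat

## Robot

A 6-joint arm with a two-finger parallel gripper is mounted at the origin on the work surface. World frame = base frame: x ahead of the robot, y to its left, z up, the work surface at z = 0. Lengths are in m, angles in rad, forces in N, time in s.
With the tool pointing down it reaches from about 0.3 to 0.775 m from the base axis. Payload 14.6 kg.
Tool frame: the origin (TCP) lies at the very end of the fingers, on their centre line; the grasp point (between the pads) lies 19 mm behind it; y points along the fingers, x is the direction in which the jaws open and shut, and the axes are right-handed (so a half turn about y gives the same grasp; the last joint's range is limited). The gripper opens to 94 mm and grips with 3 to 60 N. Pads are 16 mm wide; open, the fingers measure 119 mm over their backs; the gripper's body (75 mm by 177 mm) begins 78 mm behind the grasp point.
Start: joints at [-1.322, 0.3, 1.521, -0, 1.321, -0.067], TCP at [0.171, -0.523, 0.205] pointing down, gripper open.
Joint ranges: [-3.03, 3.03], [-0.79, 2.21], [0.23, 2.52], [-1.04, 4.18], [0, 3.07], [-2.55, 2.55]. Speed limits (rad/s): [2.22, 2.22, 2.57, 3.14, 3.14, 3.14].

## Interface

Orientations are given as [roll, pitch, yaw] about the fixed x, y, z axes, in that order (R = Rz(yaw) Ry(pitch) Rx(roll)).
In Python, from station import * gives the robot as it stands.
- The arm moves only by the tool send_rows, never from a script. Its argument "series" is text: rows parted by semicolons, each of 7 numbers parted by spaces: the turn, a rotation vector about the tool's x, y, z in units of 5 degrees (1.0 is 5 degrees), then the shift along the tool's x, y, z in cm, then the opening, from -1 (shut) to 1 (fully open). A call has exactly 10 rows; each row is the pose to reach, as a shift and turn from the pose commanded when the call began, along the tool's axes at that moment; what a row does not reach only later rows make up. A row lasts 1/12 s, in which the tool goes at most 41.7 mm and 7.16 degrees, less where a joint would pass 70% of its speed; a pose out of reach is approached as far as the arm can. A call with a gripper value outside its range is refused whole. The fingers move at their own pace and stop on an object; "newtons" is the grip in N (left out, the last holds). Time passes only in rows, so rows that repeat a pose let the fingers close, or fill a call up. It gives the time, the measured TCP pose, the force and the opening at its end, in the units of the state.
- get_obs(): the state, without advancing time (a new reading comes with each control period).
- camera(name): name is "scene" or "side" or "wrist"; returns the picture (420x560x3 uint8, red, green, blue); there is no depth.
- camera_info(name): a dict with "K" (3x3 intrinsics, pixels), "k1" (the pictures are not rectified: a ray, as slopes to the right and down, at radius r is drawn at 1 + k1 r^2 times it, then the intrinsics apply), "R" (3x3) and "t" (3): a world point X has camera coordinates R X + t; the wrist camera has in their place "mount" (4x4, takes a point from camera to tool coordinates, whose origin is the TCP and whose axes are the tool frame's). Camera axes: x right, y down, z forward; pixel columns grow to the right and rows downward; lengths in m; the calibration is good to about 2 mm. A picture is of the moment at which its call begins: read the wrist's pose just before it. camera_info takes no time and is no camera call.
- hand_in(): hands the job in, once; it reports no verdict.
The state is a dict: "time_s": time; "qpos": joint angles; "joint_vel": joint speeds; "tau": joint torques, N m; "ee_pos": TCP position; "eef_rot": TCP orientation; "force": force on the tool from outside, world axes, zero at the start; "moment": the same for the moment, N m; "grip_width": finger opening in m.
Only numpy, scipy, OpenCV 4.12 (cv2) and the standard library are available. Lean on these libraries where they do the work, as an engineer would, in place of code of your own. Each camera call takes 0.05 s, during which the arm holds its last target. There are 200 camera calls.

## Task

Set the round aluminium backing plate with the three screw holes flat in the middle of the polishing stand's sprung round platen, let go of it, and press down on it until the platen gives, to feel that it lies flat. Only then stand the stepped steel die, foot down, in the middle of the plate, let go, and press it down in the same way until the platen gives. Set both down gently without dropping them, and leave them stacked with the platen risen again.

Things in the scene. Friction and masses are not known exactly. Their poses are not given: they have to be found in the camera images.
- backing_plate: Plain round disc of bright aluminium, 62 mm across and 14 mm thick, 0.09 to 0.15 kg, with three small dark screw holes (7.6 mm, filled, equally spaced on a 44 mm circle) in its top face and no hole in the middle. It starts flat on the bench. Origin: centre of the underside; z up. Not to be confused with the open aluminium collar (a ring of the same outer size with a large bore) or the square aluminium plate.
- die: Coining die of bright steel, two steps: a round foot 52 mm across and 10 mm high, and on it a round boss 34 mm across with a small relief on its top face, 26 mm high in all, 0.21 to 0.34 kg. It starts foot down on the bench. Origin: centre of the underside of the foot; z up. The thin plain steel slug (24 mm across) is not it.
- platen_top (a point): Centre of the top face of the stand's platen, a flat dark steel disc 96 mm across whose top starts 45 mm above the bench (z = 0.045). It is the highest part of the polishing stand (stone foot 150 mm across and 20 mm high, grey cup 128 mm across, its rim 36 mm high), which is fixed to the bench; its place varies. The point moves with the platen; z up.
- platen (a joint): How far the platen is pressed down, in m: 0 when risen, 0.006 fully down; it slides straight down on a spring and rises when released. With the plate and die on it, it stays up under their weight; it begins to give at a push of about 3 to 7 N and is fully down at about 7 to 11 N, where it meets a hard stop. Pressed means down by more than 0.002.
Mind the look-alikes: they are no part of the job. Leave any orange or pink look-alike of the die alone.

How it is judged:
On the way, in this order (a step that is already met when the one before it is completed fails the run):
1. the backing plate lies flat on the platen, within 15 mm of its middle, released, the platen up, the die not yet there (horizontal distance between backing_plate and platen_top below 0.015 m and z of backing_plate in the frame of platen_top between -0.003 and 0.003 m and angle between backing_plate's own z axis and vertical below 0.12 rad and contact force between each of the fingers, the arm and backing_plate below 0.05 N and value of joint platen below 0.001 m and horizontal distance between die and platen_top above 0.08 m), for 0.2 s.
2. the plate is pressed down by the gripper until the platen gives by more than 2 mm, before the die is brought (horizontal distance between backing_plate and platen_top below 0.015 m and z of backing_plate in the frame of platen_top between -0.003 and 0.003 m and angle between backing_plate's own z axis and vertical below 0.12 rad and value of joint platen above 0.002 m and horizontal distance between die and platen_top above 0.08 m and contact force between any of the fingers, the arm and backing_plate above 1.5 N), for 0.1 s.
3. the die stands on the plate, within 15 mm of its middle, released, the platen up (horizontal distance between backing_plate and platen_top below 0.015 m and z of backing_plate in the frame of platen_top between -0.003 and 0.003 m and angle between each of backing_plate, die's own z axis and vertical below 0.12 rad and horizontal distance between die and backing_plate below 0.015 m and z of die in the frame of backing_plate between 0.011 and 0.017 m and contact force between each of the fingers, the arm and die below 0.05 N and value of joint platen below 0.001 m), for 0.2 s.
4. the die is pressed down by the gripper until the platen gives by more than 2 mm (horizontal distance between backing_plate and platen_top below 0.015 m and z of backing_plate in the frame of platen_top between -0.003 and 0.003 m and angle between each of backing_plate, die's own z axis and vertical below 0.12 rad and horizontal distance between die and backing_plate below 0.015 m and z of die in the frame of backing_plate between 0.011 and 0.017 m and value of joint platen above 0.002 m and contact force between any of the fingers, the arm and die above 1.5 N), for 0.1 s.
At the end, for the whole second after the job is handed in: The backing plate lies flat (within 7 degrees) on the platen, within 15 mm of its middle; the die stands upright (within 7 degrees) on the plate, within 15 mm of the plate's middle; both are at rest and the platen has risen to within 1 mm of its top position (horizontal distance between backing_plate and platen_top below 0.015 m and z of backing_plate in the frame of platen_top between -0.003 and 0.003 m and angle between each of backing_plate, die's own z axis and vertical below 0.12 rad and horizontal distance between die and backing_plate below 0.015 m and z of die in the frame of backing_plate between 0.011 and 0.017 m and value of joint platen below 0.001 m and linear speed of each of backing_plate, die below 0.02 m/s); the robot touches nothing.
It fails at once if the backing plate is dropped (falls freely at more than 0.55 m/s, about 15 mm) (linear speed of backing_plate above 0.55 m/s and contact force between each of the fingers, the arm and backing_plate below 0.05 N).
It fails at once if the die is dropped (falls freely at more than 0.55 m/s, about 15 mm) (linear speed of die above 0.55 m/s and contact force between each of the fingers, the arm and die below 0.05 N).
It also fails if it takes over 70 s, if anything falls off the work surface, if the arm or the gripper's body presses on something with over 40 N, if the wrist force passes 120 N, or if a joint passes its speed limit or range.

## Working session

There is one attempt and no reset: what is moved stays moved. The work goes in short steps, Python scripts to look and compute and a tool call to move; the robot and the scene stay as the last step left them, time stands still between calls to the robot, and variables do not carry over. Pictures are saved under pics/ and viewed, on a budget of 10 in all, crops included, one or two more only if the job needs it, and the job is handed in when it is done.

Besides the shell and the picture viewer there is one more tool, called after "Emit:" in YAML: its name, and indented under it one key for each argument. send_rows: Moves the arm, as the interface text tells. Its arguments: {"type":"object","properties":{"series":{"type":"string"},"newtons":{"type":"number"}},"required":["series"]}

```bash
ls; mkdir -p pics
python3 - <<'E'
from station import *
import cv2
o=get_obs();print(o)
for n in("scene","side","wrist"):
    im=camera(n);cv2.imwrite(f"pics/{n}0.png",im[:,:,::-1]);print(n,camera_info(n))
E
```

```text
pics
{'time_s': 0.0, 'qpos': array([-1.32161550e+00,  3.00492714e-01,  1.52157595e+00, -2.11289785e-05,
        1.32070757e+00, -6.65768372e-02]), 'joint_vel': array([ 0.00021417,  0.0022588 , -0.00143801,  0.00203206, -0.00041782,
        0.00065432]), 'tau': array([ 1.93064084e-04, -5.31810522e+01, -3.52739167e+01,  7.07167760e-02,
        2.44114827e-02, -9.92695573e-05]), 'ee_pos': array([ 0.17073407, -0.52255123,  0.20487665]), 'eef_rot': array([-1.57073801e+00,  1.18232281e-03, -1.25503338e+00]), 'force': array([ 1.14471751, -0.1732364 ,  0.29951945]), 'moment': array([-0.00533623,  0.03243317, -0.01431085]), 'grip_width': 0.09387752829857654}
scene {'K': array([[422.45680199,   0.        , 284.24113129],
       [  0.        , 422.45680199, 205.912162  ],
       [  0.        ,   0.        ,   1.        ]]), 'k1': -0.03866648808630199, 'R': array([[ 0.59143083,  0.80635204,  0.00244042],
       [ 0.6377895 , -0.46594002, -0.61328985],
       [-0.49339043,  0.364275  , -0.78985417]]), 't': array([-0.25644584, -0.293585  ,  1.31926764])}
side {'K': array([[418.58073787,   0.      
[... 196 characters left out ...]
9105],
       [-0.37772685,  0.49144311, -0.78473314],
       [ 0.47973921, -0.62101354, -0.61983262]]), 't': array([0.35054454, 0.26457663, 0.81319664])}
wrist {'K': array([[312.13452124,   0.        , 288.1753498 ],
       [  0.        , 312.13452124, 205.66524836],
       [  0.        ,   0.        ,   1.        ]]), 'k1': 0.021788069452768503, 'mount': array([[ 9.99999247e-01, -1.10980334e-03,  5.23395579e-04,
        -4.83742711e-04],
       [-8.17456394e-04, -2.84447732e-01,  9.58691201e-01,
        -1.78895823e-01],
       [-9.15080007e-04, -9.58690907e-01, -2.84448426e-01,
         8.22505073e-02],
       [ 0.00000000e+00,  0.00000000e+00,  0.00000000e+00,
         1.00000000e+00]])}
```

View pics/scene0.png

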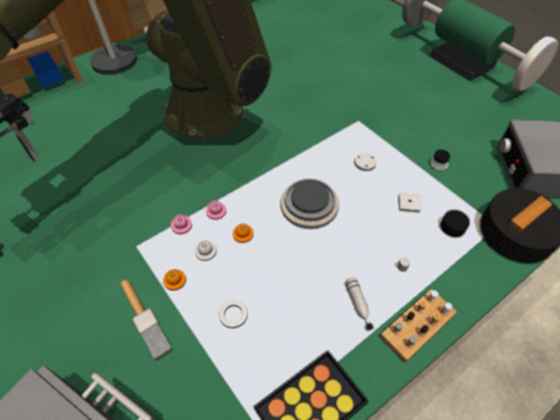

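View pics/side0.png

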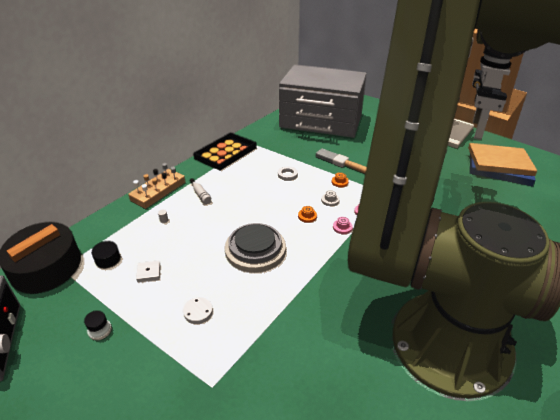

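Scene view: plate at (366,161), die (206,249), platen (311,194). Side view: plate (198,309), die (330,198), platen (254,240). I'll triangulate these.

```bash
cat > h.py <<'E'
import numpy as np, cv2
from scipy.optimize import least_squares
from scipy.spatial.transform import Rotation as Ro
from station import *
def cam(name,o=None):
    c=camera_info(name)
    if 'mount' in c:
        Rt=Ro.from_euler('xyz',o['eef_rot']).as_matrix();M=c['mount']
        Rc=Rt@M[:3,:3];p=Rt@M[:3,3]+o['ee_pos']; return c['K'],c['k1'],Rc.T,-Rc.T@p
    return c['K'],c['k1'],c['R'],c['t']
def proj(C,X):
    K,k,R,t=C
    return cv2.projectPoints(np.atleast_2d(np.float64(X)),cv2.Rodrigues(R)[0],np.float64(t),K,np.array([k,0,0,0]))[0][:,0]
def ray(C,uv):
    K,k,R,t=C
    d=cv2.undistortPoints(np.float64([[uv]]),K,np.array([k,0,0,0]))[0,0]
    return -R.T@t, R.T@np.r_[d,1]
def onz(C,uv,z):
    c,d=ray(C,uv); return c+d*(z-c[2])/d[2]
def tri(obs):
    return least_squares(lambda X:np.concatenate([proj(C,X)[0]-uv for C,uv in obs]),[.5,0,0.02]).x
E
python3 - <<'E'
from h import *
S,D=cam('scene'),cam('side')
P=dict(plate=[(366,161),(198,308)],die=[(206,245),(330,195)],platen=[(311,194),(254.5,239)])
for n,(a,b) in P.items():
    X=tri([(S,a),(D,b)]);print(n,X.round(4),(proj(S,X)-a).round(1),(proj(D,X)-b).round(1))
for n,a in dict(or1=(243,231),or2=(174,277),pk1=(181,223),pk2=(216,208),ring=(233,313),sq=(409,202)).items(): print(n,onz(S,a,.015).round(3))
def circ(p,r):
    t=np.linspace(0,6.283,40);return np.c_[p[0]+r*np.cos(t),p[1]+r*np.sin(t),0*t+p[2]]
rows=[]
for C,n in((S,'scene'),(D,'side')):
    im=cv2.imread(f'pics/{n}0.png');row=[]
    for k,(a,b) in P.items():
        c=a if n=='scene' else b
        x,y=int(c[0])-45,int(c[1])-45; row.append(cv2.resize(im[y:y+90,x:x+90],(264,264),interpolation=cv2.INTER_CUBIC))
    rows.append(np.hstack(row))
cv2.imwrite('pics/crop1.png',np.vstack(rows))
E
```

```text
plate [0.4638 0.256  0.0131] [[-1.1 -0. ]] [[-0.9 -0. ]]
die [ 0.4511 -0.241   0.0241] [[-0.1 -0. ]] [[-0.1  0. ]]
platen [0.4862 0.0428 0.0435] [[-0.6 -0.1]] [[-0.6  0.1]]
or1 [ 0.463 -0.146  0.015]
or2 [ 0.477 -0.34   0.015]
pk1 [ 0.353 -0.257  0.015]
pk2 [ 0.364 -0.163  0.015]
ring [ 0.629 -0.278  0.015]
sq [0.639 0.247 0.015]
```

View pics/crop1.png

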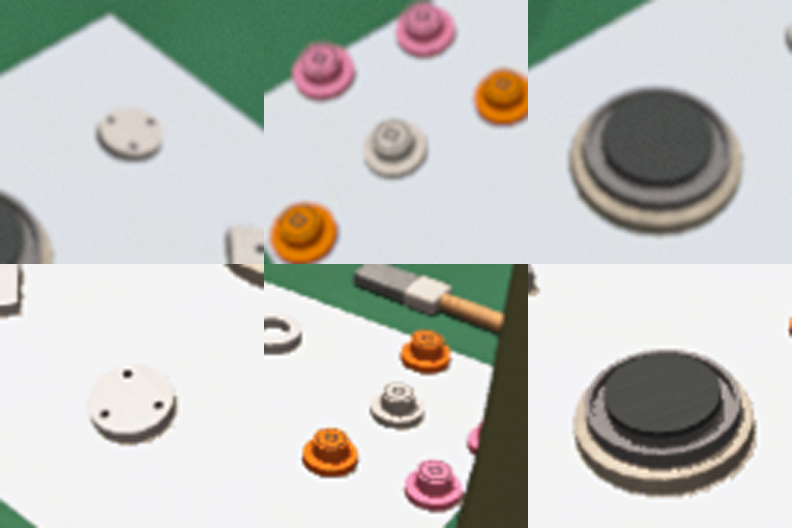

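Heights agree with the text: plate 13 mm, die 24 mm, platen 43.5 mm. Moving above the plate, with a turn to yaw -0.35 (which also clears the die's neighbours).

Emit:
send_rows:
  series: "0 -0.5 0 -2 0 1.6 1; 0 -1 0 -5 0 4 1; 0 -1.5 0 -8 0 6.4 1; 0 -2 0 -11 0 8.8 1; 0 -2.5 0 -14 0 11.2 1; 0 -3 0 -17 0 13.6 1; 0 -3.5 0 -20 0 16 1; 0 -4 0 -23 0 18.4 1; 0 -4.5 0 -26 0 20.8 1; 0 -5 0 -29 0 23.2 1"

```text
time_s: 0.98
ee_pos: [0.3013, -0.1733, 0.2055]
eef_rot: [-1.571, -0.0, -0.817]
force: [1.2, -0.7, 0.0]
grip_width: 0.0943
```

```bash
cat >> h.py <<'E'
def go(x,y,z,yaw=-0.35):
    o=get_obs();Rt=Ro.from_euler('xyz',o['eef_rot']);T=Ro.from_euler('xyz',[-np.pi/2,0,yaw])
    print('shift cm',(100*Rt.inv().apply(np.array([x,y,z])-o['ee_pos'])).round(2),'turn',(np.degrees((Rt.inv()*T).as_rotvec())/5).round(2),'at',o['ee_pos'].round(4),o['eef_rot'].round(3),'F',o['force'].round(1),'t',round(o['time_s'],2),'w',round(o['grip_width'],4))
E
python3 -c "
from h import *
go(.464,.256,.2)"
```

```text
shift cm [-20.17   0.55  41.25] turn [-0.   -5.35  0.  ] at [ 0.3013 -0.1733  0.2055] [-1.571 -0.    -0.817] F [ 1.2 -0.7  0. ] t 0.98 w 0.0943
```

Emit:
send_rows:
  series: "0 -0.4 0 -1.2 0 2.5 1; 0 -0.9 0 -2.8 0 5.7 1; 0 -1.4 0 -4.4 0 9 1; 0 -1.9 0 -6 0 12.3 1; 0 -2.4 0 -7.6 0 15.5 1; 0 -2.9 0 -9.2 0 18.8 1; 0 -3.4 0 -10.8 0 22 1; 0 -3.9 0 -12.4 0 25.4 1; 0 -4.4 0 -14 0 28.6 1; 0 -4.9 0 -15.6 0 31.9 1"

```text
time_s: 1.82
ee_pos: [0.4277, 0.1588, 0.2053]
eef_rot: [-1.571, 0.0, -0.389]
force: [0.6, -0.8, 0.2]
grip_width: 0.0939
```

Run:
```python
from h import *
go(.464,.256,.2)
o=get_obs();C=cam('wrist',o);im=camera('wrist');cv2.imwrite('pics/w1.png',im[:,:,::-1])
print(proj(C,[.464,.256,.014]),proj(C,[.486,.043,.045]))
import pickle;pickle.dump(C,open('w1.pkl','wb'))
```

```text
shift cm [-0.33  0.53 10.37] turn [ 0.   -0.44 -0.  ] at [0.4277 0.1588 0.2053] [-1.571  0.    -0.389] F [ 0.6 -0.8  0.2] t 1.82 w 0.0939
[[285.99702833  93.12497489]] [[371.02801527 259.53899972]]
```

View pics/w1.png

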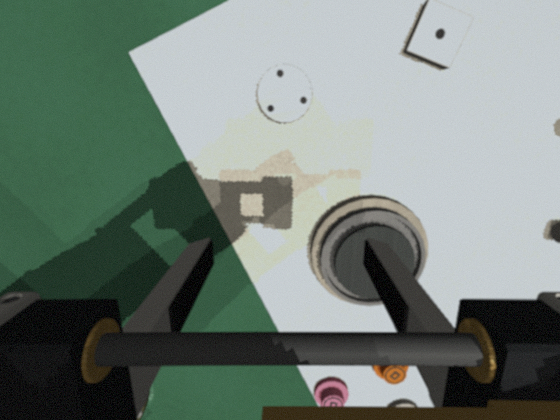

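Wrist view: hole mean at about (285,94) against a predicted (286,93), and the platen agrees. Going down to the plate.

Emit:
send_rows:
  series: "0 -0.2 0 -0.1 1 2 1; 0 -0.44 0 -0.2 3 4.5 1; 0 -0.44 0 -0.3 5 7 1; 0 -0.44 0 -0.3 7.5 9 1; 0 -0.44 0 -0.3 10 10 1; 0 -0.44 0 -0.3 12.5 10.4 1; 0 -0.44 0 -0.3 14.5 10.4 1; 0 -0.44 0 -0.3 15 10.4 1; 0 -0.44 0 -0.3 15 10.4 1; 0 -0.44 0 -0.3 15 10.4 1"

```text
time_s: 2.7
ee_pos: [0.4649, 0.2541, 0.0564]
eef_rot: [-1.57, -0.001, -0.353]
force: [0.2, -0.6, -0.1]
grip_width: 0.0939
```

Run:
```python
from h import *
import pickle
C1=pickle.load(open('w1.pkl','rb'))
o=get_obs();C=cam('wrist',o);im=camera('wrist');cv2.imwrite('pics/w2.png',im[:,:,::-1])
print('w1 est',onz(C1,(284.7,93.7),.014).round(4))
print('pred',proj(C,[.464,.256,.014]))
go(.464,.256,.003)
# tip projections
T=Ro.from_euler('xyz',o['eef_rot'])
for s in(-.047,0,.047):print(proj(C,o['ee_pos']+T.apply([s,0,0])))
```

```text
w1 est [0.4624 0.256  0.014 ]
pred [[287.43229884 225.63332276]]
shift cm [-0.18  5.38  0.12] turn [-0.01 -0.03  0.01] at [0.4651 0.2542 0.0568] [-1.57e+00 -1.00e-03 -3.53e-01] F [-0.6 -0.2 -0.1] t 2.75 w 0.0941
[[214.4732047  251.47034006]]
[[289.78385266 251.34336329]]
[[365.10667166 251.33181735]]
```

View pics/w2.png

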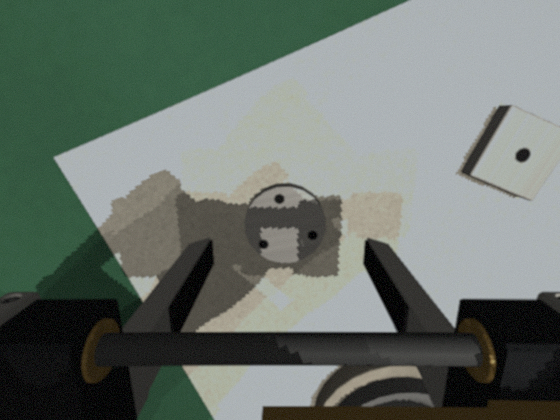

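Holes average (284.7,225.3): the plate is about 2 mm towards tool -x. Correcting, descending and gripping.

Emit:
send_rows:
  series: "0 0 0 -0.1 0.8 0 1; 0 0 0 -0.2 2 0.1 1; 0 0 0 -0.33 3.2 0.1 1; 0 0 0 -0.33 4.2 0.1 1; 0 0 0 -0.33 4.9 0.1 1; 0 0 0 -0.33 5.3 0.1 1; 0 0 0 -0.33 5.3 0.1 1; 0 0 0 -0.33 5.3 0.1 0.3; 0 0 0 -0.33 5.3 0.1 0.2; 0 0 0 -0.33 5.3 0.1 0.1"
  newtons: 20

```text
time_s: 3.58
ee_pos: [0.4621, 0.2563, 0.003]
eef_rot: [-1.57, -0.001, -0.353]
force: [0.0, 0.4, -0.5]
grip_width: 0.0776
```

Emit:
send_rows:
  series: "0 0 0 0 0 0 -1; 0 0 0 0 0 0 -1; 0 0 0 0 0 0 -1; 0 0 0 0 0 0 -1; 0 0 0 0 0 0 -1; 0 0 0 -0 0 0 -1; 0 0 0 0 0 0 -1; 0 0 0 0 -0.3 0 -1; 0 0 0 0 -0.7 0 -1; 0 0 0 0 -1 0 -1"

```text
time_s: 4.42
ee_pos: [0.4617, 0.2561, 0.0127]
eef_rot: [-1.571, 0.0, -0.353]
force: [1.1, 0.2, -0.8]
grip_width: 0.0613
```

```bash
python3 -c "
from h import *
go(.486,.043,.12)"
```

```text
shift cm [  9.64 -10.73 -19.16] turn [ 0.   -0.03 -0.  ] at [0.4617 0.2561 0.0127] [-1.571  0.    -0.353] F [ 1.1  0.2 -0.8] t 4.42 w 0.0613
```

Emit:
send_rows:
  series: "0 0 0 0 -1 0 -1; 0 0 0 0 -3 0 -1; 0 0 0 0 -5.5 -0.5 -1; 0 0 0 0.5 -8 -1.5 -1; 0 0 0 1.5 -9.5 -3 -1; 0 0 0 2.7 -10.5 -5.3 -1; 0 0 0 4 -10.7 -8 -1; 0 0 0 5.3 -10.7 -10.5 -1; 0 0 0 6.5 -10.7 -13 -1; 0 0 0 7.5 -10.7 -15 -1"

```text
time_s: 5.25
ee_pos: [0.4803, 0.0877, 0.1203]
eef_rot: [-1.571, -0.001, -0.353]
force: [0.7, 0.2, -0.7]
grip_width: 0.0615
```

Run:
```python
from h import *
go(.486,.043,.12)
t=np.linspace(0,6.283,60)
Cs=[];cen=[]
for n,c in(('scene',(311,194)),('side',(254,239))):
    im=cv2.imread(f'pics/{n}0.png');g=im.max(2)
    m=((g<100)&(im.max(2).astype(int)-im.min(2)<22)).astype(np.uint8)
    m=cv2.morphologyEx(m,cv2.MORPH_OPEN,np.ones((3,3)))
    k,lab,st,ce=cv2.connectedComponentsWithStats(m,connectivity=4);l=lab[c[1],c[0]]
    cnt=cv2.findContours((lab==l).astype(np.uint8),cv2.RETR_EXTERNAL,cv2.CHAIN_APPROX_NONE)[0][0]
    hull=cv2.convexHull(cnt);e=cv2.fitEllipse(hull if len(hull)>6 else cnt);C=cam(n)
    q=np.c_[.486+.048*np.cos(t),.043+.048*np.sin(t),0*t+.045]
    e2=cv2.fitEllipse(np.float32(proj(C,q)))
    print(n,st[l],e,e2); d=np.array(e[0])-e2[0]; Cs.append((C,proj(C,[.486,.043,.045])[0]+d))
print(tri(Cs))
```

```text
shift cm [ 2.08  0.03 -4.  ] turn [-0.   -0.04  0.01] at [0.4803 0.0877 0.1203] [-1.571e+00 -1.000e-03 -3.530e-01] F [ 0.7  0.2 -0.7] t 5.25 w 0.0615
scene [ 291  180   39   34 1058] ((309.7624816894531, 196.2139129638672), (33.98538589477539, 39.93212127685547), 91.12712860107422) ((310.4721374511719, 193.8663330078125), (29.494441986083984, 38.33689880371094), 94.37858581542969)
side [ 234  224   42   33 1106] ((254.8937225341797, 239.7682647705078), (32.76737594604492, 43.68008041381836), 89.53048706054688) ((253.90675354003906, 239.19676208496094), (27.17098617553711, 40.52888488769531), 86.72046661376953)
[0.48717958 0.03925691 0.0397278 ]
```

Emit:
send_rows:
  series: "0 0 0 0.5 0 -1 -1; 0 0 0 1.1 0 -2.3 -1; 0 0 0 1.7 0.5 -3.5 -1; 0 0 0 2 1.5 -4.1 -1; 0 0 0 2 3 -4.1 -1; 0 0 0 2 4.3 -4.1 -1; 0 0 0 2 5.4 -4.1 -1; 0 0 0 2 6.1 -4.1 -1; 0 0 0 2 6.4 -4.1 -1; 0 0 0 2 6.4 -4.1 -1"

```text
time_s: 6.08
ee_pos: [0.4847, 0.0443, 0.0549]
eef_rot: [-1.571, 0.001, -0.352]
force: [-0.2, 0.3, -0.5]
grip_width: 0.0612
```

Run:
```python
from h import *
go(.485,.042,.048)
for n,c in(('scene',(311,190)),('side',(254,235))):
    im=camera(n)[:,:,::-1];globals()[n]=cv2.resize(im[c[1]-60:c[1]+60,c[0]-60:c[0]+60],(400,400),interpolation=cv2.INTER_CUBIC)
cv2.imwrite('pics/pl.png',np.hstack([scene,side]))
```

```text
shift cm [ 0.11  0.69 -0.21] turn [ 0.   -0.03 -0.01] at [0.4847 0.0443 0.0549] [-1.571e+00  1.000e-03 -3.520e-01] F [-0.2  0.3 -0.5] t 6.08 w 0.0612
```

View pics/pl.png

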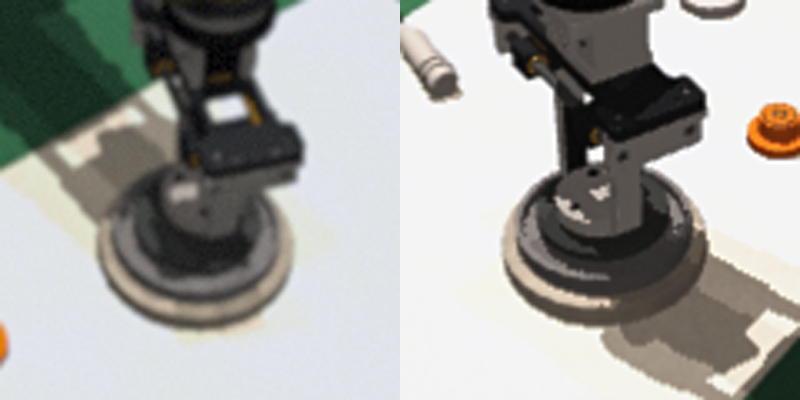

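The plate hangs level and central over the platen in both views (scene about (205,215), side about (600,200) in the crop). Lowering slowly.

Emit:
send_rows:
  series: "0 0 0 0 0.1 -0.1 -1; 0 0 0 0 0.2 -0.2 -1; 0 0 0 0 0.3 -0.2 -1; 0 0 0 0 0.4 -0.2 -1; 0 0 0 0 0.45 -0.2 -1; 0 0 0 0 0.5 -0.2 -1; 0 0 0 0 0.55 -0.2 -1; 0 0 0 0 0.6 -0.2 -1; 0 0 0 0 0.6 -0.2 -1; 0 0 0 0 0.6 -0.2 -1"

```text
time_s: 7.02
ee_pos: [0.4842, 0.0422, 0.0494]
eef_rot: [-1.571, 0.0, -0.353]
force: [-1.2, 0.4, -0.7]
grip_width: 0.0615
```

Emit:
send_rows:
  series: "0 0 0 0 0.03 0 -1; 0 0 0 0 0.06 0 -1; 0 0 0 0 0.09 0 -1; 0 0 0 0 0.12 0 -1; 0 0 0 0 0.14 0 -1; 0 0 0 0 0.16 0 -1; 0 0 0 0 0.18 0 -1; 0 0 0 0 0.2 0 -1; 0 0 0 0 0.2 0 -1; 0 0 0 0 0.2 0 -1"

```text
time_s: 7.85
ee_pos: [0.4843, 0.0422, 0.0477]
eef_rot: [-1.571, -0.0, -0.353]
force: [-2.3, 0.4, 6.1]
grip_width: 0.0613
```

Contact made at about 7 N. Backing off 0.5 mm, then opening.

Emit:
send_rows:
  series: "0 0 0 0 -0.05 0 -1; 0 0 0 0 -0.07 0 -1; 0 0 0 0 -0.07 0 0.35; 0 0 0 0 -0.07 0 0.4; 0 0 0 0 -0.07 0 0.6; 0 0 0 0 -0.07 0 0.8; 0 0 0 0 -0.07 0 0.8; 0 0 0 0 -0.07 0 0.8; 0 0 0 0 -0.07 0 0.8; 0 0 0 0 -0.07 0 0.8"

```text
time_s: 8.68
ee_pos: [0.4843, 0.0422, 0.0482]
eef_rot: [-1.571, -0.0, -0.353]
force: [-0.1, 0.3, 0.5]
grip_width: 0.0846
```

Emit:
send_rows:
  series: "0 0 0 0 -0.5 0 0.8; 0 0 0 0 -1.2 0 0.8; 0 0 0 0 -2.2 0 0.8; 0 0 0 0 -3.5 0 0.8; 0 0 0 0 -5 0 0.8; 0 0 0 0 -6.5 -0.5 0.8; 0 0 0 0 -8 -2 0.5; 0 0 0 0 -9 -4 0.2; 0 0 0 0 -9 -6 -0.2; 0 0 0 0 -9 -6 -0.4"

```text
time_s: 9.52
ee_pos: [0.4632, -0.0161, 0.1398]
eef_rot: [-1.571, -0.002, -0.354]
force: [-0.8, 0.2, -0.6]
grip_width: 0.0616
```

Run:
```python
from h import *
o=get_obs();C=cam('wrist',o);im=camera('wrist');cv2.imwrite('pics/w3.png',im[:,:,::-1])
go(.485,.042,.08)
print(proj(C,[[.485,.042,.059],[.485,.042,.045]]))
```

```text
shift cm [0.03 5.94 6.09] turn [-0.   -0.05  0.02] at [ 0.4635 -0.015   0.1394] [-1.57  -0.002 -0.355] F [ 0.3  0.2 -0.8] t 9.57 w 0.0575
[[289.49664113 139.54205126]
 [289.3913363  138.2029268 ]]
```

View pics/w3.png

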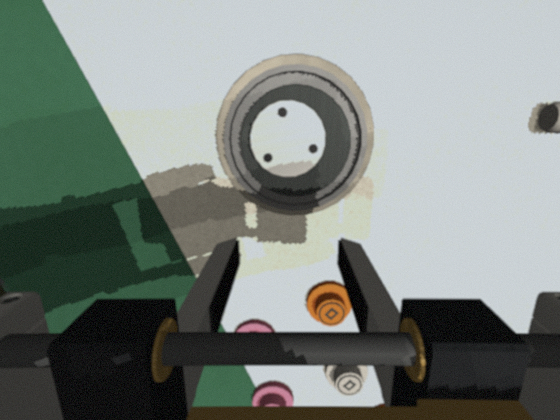

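The plate lies flat, centred at about (287,140). The platen looks centred near (295,138), so the plate may be about 6 mm off. I'll check the number.

Run:
```python
from h import *
C=cam('wrist',get_obs())
im=cv2.imread('pics/w3.png');g=im.max(2)
print('row138',g[138,205:385:2]);print('col289',g[45:225:2,289])
for c in((287.3,139.7),(295,138)):print(onz(C,c,.059),onz(C,c,.045))
for X in((.485,.042),(.488,.047),(.491,.042)):
  for r,z in((.048,.045),(.075,.02)):
    t=np.arange(4)*np.pi/2-.35; print(X,r,proj(C,[[X[0]+r*np.cos(a),X[1]+r*np.sin(a),z] for a in t]).round(0).tolist())
```

```text
row138 [213 213 208 209 210 174 145 162 155 127 124 124  84 101 130 128 113  73
  71  77  79  67  89 200 208 209 210 209 210 211 210 210 210 208 211 210
 210 209 210 213 209 212 209 214 212 212 214 212 211 211 210 208 212 214
 208 214 208 214 207 209 129  74  78  78  79  79  78  77  79  82  85  88
  86 131 144 128  79  52 104 153 154 162 162 159 172 208 209 213 210 211]
col289 [213 211 212 216 191 170 184 186 187 182 159 151 149 101 142 155 157 154
 153 140  86  79  83  80  80  79  78 103 199 215 215 212 212 209 214 214
 210 208 211 213 215 216 212 209 210 213 214 211 211 210 212 209 207 207
 210 211 208 211 210 185 178 175 177 176 176 167  84  56  59  60  57  57
  35  33  27  31  45  48  52  45  46  53  52  68  66 100 120 113 119 116]
[0.48358389 0.04361051 0.059     ] [0.48317862 0.04255593 0.045     ]
[0.48992766 0.04269867 0.059     ] [0.48986489 0.04159486 0.045     ]
(0.485, 0.042) 0.048 [[345.0, 139.0], [289.0, 79.0], [234.0, 140.0], [290.0, 194.0]]
(0.485, 0.042) 0.075 [[370.0, 137.0], [289.0, 48.0], [209.0, 138.0], [290.0, 214.0]]
(0.488, 0.047) 0.048 [[347.0, 132.0], [291.0, 72.0], [234.0, 133.0], [291.0, 188.0]]
(0.488, 0.047) 0.075 [[371.0, 130.0], [290.0, 41.0], [210.0, 131.0], [291.0, 208.0]]
(0.491, 0.042) 0.048 [[352.0, 137.0], [296.0, 76.0], [240.0, 137.0], [296.0, 192.0]]
(0.491, 0.042) 0.075 [[376.0, 134.0], [296.0, 46.0], [215.0, 135.0], [295.0, 212.0]]
```

The plate is about 7 mm from the platen's centre, which is within 15 mm and safe. Closing the fingers and going above the plate to press.

Emit:
send_rows:
  series: "0 0 0 0 0 1 -1; 0 0 0 0 1 2.5 -1; 0 0 0 0 2 4 -1; 0 0 0 0 3 5.3 -1; 0 0 0 0.1 4 6 -1; 0 0 0 0.1 5 6 -1; 0 0 0 0.1 6 6 -1; 0 0 0 0.1 7 6 -1; 0 0 0 0.1 7.4 6 -1; 0 0 0 0.1 7.4 6 -1"

```text
time_s: 10.4
ee_pos: [0.4846, 0.0415, 0.0631]
eef_rot: [-1.571, 0.002, -0.353]
force: [-0.3, 0.1, 0.4]
grip_width: 0.0006
```

Emit:
send_rows:
  series: "0 0 0 0 0.2 0 -1; 0 0 0 0 0.4 0 -1; 0 0 0 0 0.55 0 -1; 0 0 0 0 0.7 0 -1; 0 0 0 0 0.8 0 -1; 0 0 0 0 0.9 0 -1; 0 0 0 0 1 0 -1; 0 0 0 0 1 0 -1; 0 0 0 0 1 0 -1; 0 0 0 0 1 0 -1"

```text
time_s: 11.23
ee_pos: [0.4855, 0.0417, 0.055]
eef_rot: [-1.571, -0.001, -0.353]
force: [-3.4, -1.0, 9.7]
grip_width: 0.0002
```

Emit:
send_rows:
  series: "0 0 0 0 0.05 0 -1; 0 0 0 0 0.08 0 -1; 0 0 0 0 0.08 0 -1; 0 0 0 0 0.08 0 -1; 0 0 0 0 -0.2 0 -1; 0 0 0 0 -0.5 0 -1; 0 0 0 0 -0.9 0 -1; 0 0 0 0 -1.5 0 -1; 0 0 0 0 -3 0 -1; 0 0 0 0 -5 0 -0.5"

```text
time_s: 12.07
ee_pos: [0.4845, 0.0419, 0.104]
eef_rot: [-1.572, 0.002, -0.353]
force: [-0.4, -0.4, -0.2]
grip_width: 0.0044
```

Run:
```python
from h import *
go(.451,-.241,.2)
```

```text
shift cm [  6.61  -9.59 -27.71] turn [ 0.01 -0.03 -0.02] at [0.4845 0.0419 0.104 ] [-1.572  0.002 -0.353] F [-0.4 -0.4 -0.2] t 12.07 w 0.0044
```

Emit:
send_rows:
  series: "0 0 0 0.4 -1 -1.5 0; 0 0 0 1 -1.6 -4.5 0.3; 0 0 0 1.8 -1.6 -8 0.3; 0 0 0 2.6 -1.6 -11.5 0.3; 0 0 0 3.5 -1.6 -15 0.3; 0 0 0 4.4 -1.6 -18.5 0.3; 0 0 0 5.2 -1.6 -22 0.3; 0 0 0 6 -1.6 -25 0.3; 0 0 0 6.4 -1.6 -27 0.3; 0 0 0 6.6 -1.6 -27.7 0.3"

```text
time_s: 12.9
ee_pos: [0.4508, -0.2434, 0.1204]
eef_rot: [-1.571, -0.0, -0.355]
force: [0.3, 0.7, -0.8]
grip_width: 0.0611
```

Run:
```python
from h import *
import pickle
o=get_obs();C=cam('wrist',o);im=camera('wrist');cv2.imwrite('pics/w4.png',im[:,:,::-1])
pickle.dump(C,open('w4.pkl','wb'))
go(.451,-.241,.012)
print(proj(C,[[.451,-.241,.026],[.451,-.241,.01]]))
```

```text
shift cm [-0.08 10.83  0.19] turn [ 0.   -0.06  0.  ] at [ 0.4511 -0.243   0.1203] [-1.571 -0.    -0.355] F [-1.1 -0.2 -0.5] t 12.95 w 0.0609
[[288.47668471 205.03902598]
 [288.45130927 200.32719399]]
```

View pics/w4.png

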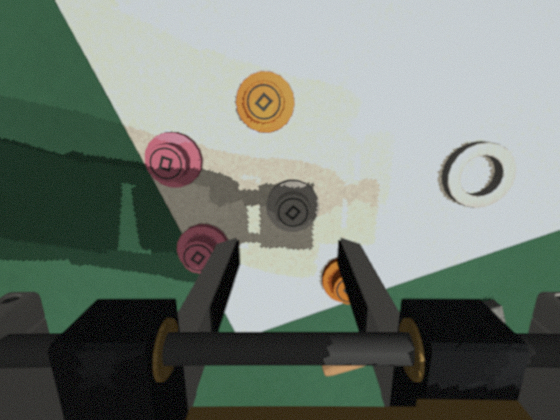

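The boss centre is at (293,211) against a predicted (288.5,205), so the die is about 4-6 mm away from my estimate.

Run:
```python
from h import *
import pickle
C=pickle.load(open('w4.pkl','rb'))
X=onz(C,(293,211),.026);print(X,proj(cam('scene'),X),proj(cam('side'),X))
go(X[0],X[1],.05);go(X[0],X[1],.012)
for n in('scene','side'):pass
```

```text
[ 0.45290397 -0.24779772  0.026     ] [[203.61049371 246.49254597]] [[330.66293675 193.11925018]]
shift cm [ 0.34  7.03 -0.39] turn [ 0.   -0.06  0.  ] at [ 0.4511 -0.243   0.1203] [-1.571 -0.    -0.355] F [-1.1 -0.2 -0.5] t 12.95 w 0.0609
shift cm [ 0.34 10.83 -0.39] turn [ 0.   -0.06  0.  ] at [ 0.4511 -0.243   0.1203] [-1.571 -0.    -0.355] F [-1.1 -0.2 -0.5] t 12.95 w 0.0609
```

Emit:
send_rows:
  series: "0 0 0 0.1 1 -0.1 0.3; 0 0 0 0.2 2.2 -0.2 0.3; 0 0 0 0.35 3.5 -0.35 0.3; 0 0 0 0.35 4.7 -0.35 0.3; 0 0 0 0.35 5.8 -0.35 0.3; 0 0 0 0.35 6.6 -0.35 0.3; 0 0 0 0.35 7 -0.35 0.3; 0 0 0 0.35 7 -0.35 0.3; 0 0 0 0.35 7 -0.35 0.3; 0 0 0 0.35 7 -0.35 0.3"

```text
time_s: 13.78
ee_pos: [0.4538, -0.2454, 0.0507]
eef_rot: [-1.571, -0.001, -0.353]
force: [-0.4, -0.3, 0.3]
grip_width: 0.061
```

Run:
```python
from h import *
import pickle
o=get_obs();C=cam('wrist',o);im=camera('wrist');cv2.imwrite('pics/w5.png',im[120:300,170:410,::-1].repeat(3,0).repeat(3,1))
pickle.dump(C,open('w5.pkl','wb'))
go(.4529,-.2478,.012)
p=proj(C,[[.4529,-.2478,.026],[.4529,-.2478,.01]]);print(p,(p-[170,120])*3)
```

```text
shift cm [-0.01  3.87 -0.25] turn [ 0.   -0.03  0.01] at [ 0.4538 -0.2455  0.0507] [-1.571e+00 -1.000e-03 -3.530e-01] F [ 0.4 -0.1  0.2] t 13.83 w 0.0612
[[289.45706149 239.6945069 ]
 [289.34798554 231.40515648]] [[358.37118448 359.0835207 ]
 [358.04395663 334.21546945]]
```

View pics/w5.png

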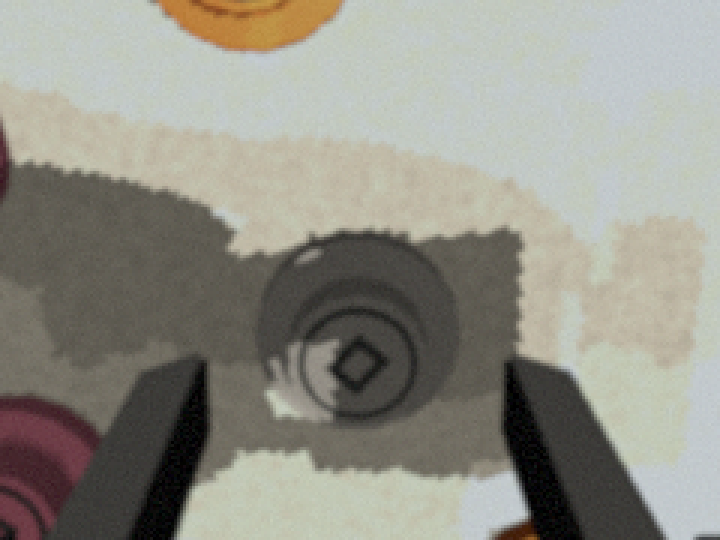

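The relief centre is at (359,363) in the crop against a predicted (358,359), so only 1 mm off. Descending to grip the boss.

Emit:
send_rows:
  series: "0 0 0 0 0.6 -0.1 0.3; 0 0 0 0 1.4 -0.25 0.3; 0 0 0 0 2.3 -0.35 0.3; 0 0 0 0 3.1 -0.35 0.3; 0 0 0 0 3.6 -0.35 0.3; 0 0 0 0 3.85 -0.35 0.3; 0 0 0 0 3.85 -0.35 0.3; 0 0 0 0 3.85 -0.35 0; 0 0 0 0 3.85 -0.35 -0.1; 0 0 0 0 3.85 -0.35 -0.2"
  newtons: 25

```text
time_s: 14.67
ee_pos: [0.4525, -0.2487, 0.012]
eef_rot: [-1.571, -0.001, -0.353]
force: [0.3, 0.2, -0.1]
grip_width: 0.0443
```

Emit:
send_rows:
  series: "0 0 0 0 0 0 -1; 0 0 0 0 0 0 -1; 0 0 0 0 0 0 -1; 0 0 0 0 0 0 -1; 0 0 0 0 0 0 -1; 0 0 0 0 0 0 -1; 0 0 0 0 0 0 -1; 0 0 0 0 -0.3 0 -1; 0 0 0 0 -0.7 0 -1; 0 0 0 0 -1 0 -1"

```text
time_s: 15.5
ee_pos: [0.4521, -0.2485, 0.0218]
eef_rot: [-1.571, 0.001, -0.353]
force: [0.2, 0.7, -2.9]
grip_width: 0.0332
```

```bash
python3 -c "
from h import *
go(.4845,.043,.12)"
```

```text
shift cm [-7.04 -9.82 28.48] turn [-0.   -0.03 -0.01] at [ 0.4521 -0.2485  0.0218] [-1.571e+00  1.000e-03 -3.530e-01] F [ 0.2  0.7 -2.9] t 15.5 w 0.0332
```

Emit:
send_rows:
  series: "0 0 0 0 -2 0 -1; 0 0 0 0 -5 0 -1; 0 0 0 -0.3 -8 1 -1; 0 0 0 -0.8 -9.8 3 -1; 0 0 0 -1.6 -9.8 6.2 -1; 0 0 0 -2.4 -9.8 9.5 -1; 0 0 0 -3.2 -9.8 12.9 -1; 0 0 0 -4 -9.8 16.3 -1; 0 0 0 -4.8 -9.8 19.6 -1; 0 0 0 -5.6 -9.8 22.5 -1"

```text
time_s: 16.33
ee_pos: [0.4773, -0.0162, 0.1199]
eef_rot: [-1.571, -0.0, -0.352]
force: [0.4, -0.5, -2.2]
grip_width: 0.0332
```

```bash
python3 -c "
from h import *
go(.4845,.0425,.077)"
```

```text
shift cm [-1.35  4.29  5.76] turn [-0.   -0.03  0.  ] at [ 0.4773 -0.0162  0.1199] [-1.571 -0.    -0.352] F [ 0.4 -0.5 -2.2] t 16.33 w 0.0332
```

Emit:
send_rows:
  series: "0 0 0 -0.4 0 1.8 -1; 0 0 0 -0.9 0 3.8 -1; 0 0 0 -1.3 0.3 5.3 -1; 0 0 0 -1.35 1 5.75 -1; 0 0 0 -1.35 2 5.75 -1; 0 0 0 -1.35 3 5.75 -1; 0 0 0 -1.35 3.8 5.75 -1; 0 0 0 -1.35 4.2 5.75 -1; 0 0 0 -1.35 4.3 5.75 -1; 0 0 0 -1.35 4.3 5.75 -1"

```text
time_s: 17.17
ee_pos: [0.4846, 0.04, 0.0763]
eef_rot: [-1.571, 0.001, -0.353]
force: [-0.6, -0.7, -2.2]
grip_width: 0.0334
```

Run:
```python
from h import *
go(.4845,.0425,.071)
for n,c in(('scene',(311,190)),('side',(254,235))):
    im=camera(n)[:,:,::-1];globals()[n]=cv2.resize(im[c[1]-50:c[1]+50,c[0]-50:c[0]+50],(400,400),interpolation=cv2.INTER_CUBIC)
cv2.imwrite('pics/pl2.png',np.hstack([scene,side]))
```

```text
shift cm [-0.09  0.53  0.23] turn [ 0.   -0.04 -0.01] at [0.4846 0.04   0.0763] [-1.571e+00  1.000e-03 -3.530e-01] F [-0.6 -0.7 -2.2] t 17.17 w 0.0334
```

View pics/pl2.png

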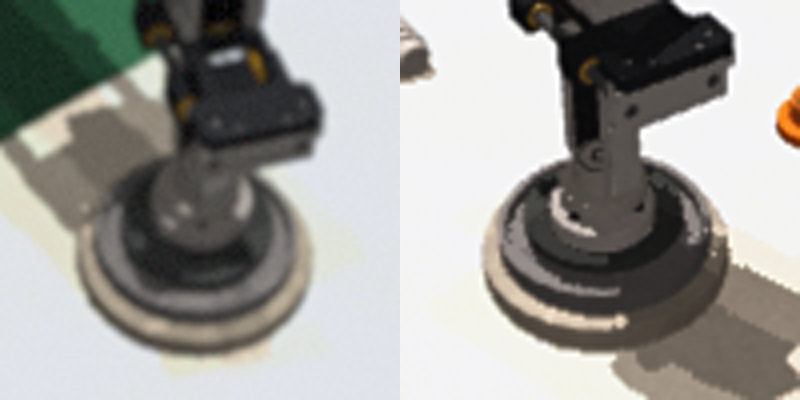

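The die hangs upright over the plate's centre (scene about (205,205), side about (600,210) in the crop). Lowering slowly.

Emit:
send_rows:
  series: "0 0 0 0 0.1 0.1 -1; 0 0 0 0 0.17 0.2 -1; 0 0 0 0 0.24 0.2 -1; 0 0 0 0 0.3 0.2 -1; 0 0 0 0 0.35 0.2 -1; 0 0 0 0 0.4 0.2 -1; 0 0 0 0 0.43 0.2 -1; 0 0 0 0 0.46 0.2 -1; 0 0 0 0 0.46 0.2 -1; 0 0 0 0 0.46 0.2 -1"

```text
time_s: 18.1
ee_pos: [0.4853, 0.0423, 0.072]
eef_rot: [-1.571, 0.0, -0.353]
force: [1.2, 0.0, -3.5]
grip_width: 0.0335
```

Emit:
send_rows:
  series: "0 0 0 0 0.02 0 -1; 0 0 0 0 0.04 0 -1; 0 0 0 0 0.06 0 -1; 0 0 0 0 0.08 0 -1; 0 0 0 0 0.1 0 -1; 0 0 0 0 0.12 0 -1; 0 0 0 0 0.12 0 -1; 0 0 0 0 0.12 0 -1; 0 0 0 0 0.12 0 -1; 0 0 0 0 0.12 0 -1"

```text
time_s: 18.93
ee_pos: [0.4854, 0.0423, 0.0709]
eef_rot: [-1.571, -0.0, -0.353]
force: [-1.2, 0.4, -0.6]
grip_width: 0.0333
```

Emit:
send_rows:
  series: "0 0 0 0 0.02 0 -1; 0 0 0 0 0.03 0 -1; 0 0 0 0 0.03 0 -1; 0 0 0 0 0.03 0 -0.2; 0 0 0 0 0.03 0 -0.1; 0 0 0 0 0.03 0 0.1; 0 0 0 0 0.03 0 0.3; 0 0 0 0 0.03 0 0.3; 0 0 0 0 0.03 0 0.3; 0 0 0 0 0.03 0 0.3"

```text
time_s: 19.77
ee_pos: [0.4854, 0.0423, 0.0705]
eef_rot: [-1.571, -0.0, -0.353]
force: [0.3, 0.4, 0.3]
grip_width: 0.0611
```

Emit:
send_rows:
  series: "0 0 0 0 -0.3 0 0.3; 0 0 0 0 -0.8 0 0.3; 0 0 0 0 -1.5 0 0.3; 0 0 0 0 -2.5 0 0.3; 0 0 0 0 -4 0 0.3; 0 0 0 0 -5.5 0 0; 0 0 0 0 -6 0 -0.5; 0 0 0 0 -6 0 -1; 0 0 0 0 -6 0 -1; 0 0 0 0 -6 0 -1"

```text
time_s: 20.6
ee_pos: [0.485, 0.0423, 0.1299]
eef_rot: [-1.571, 0.001, -0.353]
force: [0.4, 0.3, -0.5]
grip_width: 0.0311
```

Emit:
send_rows:
  series: "0 0 0 0 0 0 -1; 0 0 0 0 0 0 -1; 0 0 0 0 0.5 0 -1; 0 0 0 0 1.2 0 -1; 0 0 0 0 2 0 -1; 0 0 0 0 2.8 0 -1; 0 0 0 0 3.5 0 -1; 0 0 0 0 4 0 -1; 0 0 0 0 4 0 -1; 0 0 0 0 4 0 -1"

```text
time_s: 21.43
ee_pos: [0.4853, 0.0423, 0.0903]
eef_rot: [-1.571, 0.0, -0.353]
force: [-0.1, -0.2, 0.2]
grip_width: 0.0004
```

Emit:
send_rows:
  series: "0 0 0 0 0.2 0 -1; 0 0 0 0 0.35 0 -1; 0 0 0 0 0.5 0 -1; 0 0 0 0 0.62 0 -1; 0 0 0 0 0.72 0 -1; 0 0 0 0 0.82 0 -1; 0 0 0 0 0.9 0 -1; 0 0 0 0 0.9 0 -1; 0 0 0 0 0.9 0 -1; 0 0 0 0 0.9 0 -1"

```text
time_s: 22.27
ee_pos: [0.4855, 0.0423, 0.082]
eef_rot: [-1.571, -0.001, -0.353]
force: [-1.8, -0.4, 6.4]
grip_width: 0.0008
```

Emit:
send_rows:
  series: "0 0 0 0 0.06 0 -1; 0 0 0 0 0.12 0 -1; 0 0 0 0 0.15 0 -1; 0 0 0 0 0.17 0 -1; 0 0 0 0 0.17 0 -1; 0 0 0 0 0.17 0 -1; 0 0 0 0 0.17 0 -1; 0 0 0 0 0.17 0 -1; 0 0 0 0 0.17 0 -1; 0 0 0 0 0.17 0 -1"

```text
time_s: 23.1
ee_pos: [0.4855, 0.0423, 0.0804]
eef_rot: [-1.571, -0.001, -0.353]
force: [-2.9, 0.2, 8.1]
grip_width: 0.0002
```

Emit:
send_rows:
  series: "0 0 0 0 -0.2 0 -1; 0 0 0 0 -0.5 0 -1; 0 0 0 0 -0.9 0 -1; 0 0 0 0 -1.5 0 -1; 0 0 0 0 -3 -0.5 -1; 0 0 0 0 -5 -1.5 -1; 0 0 0 0 -6.5 -3 -1; 0 0 0 0 -7 -5 -1; 0 0 0 0 -7 -7 -1; 0 0 0 0 -7 -7 -1"

```text
time_s: 23.93
ee_pos: [0.4606, -0.0253, 0.1506]
eef_rot: [-1.571, -0.001, -0.354]
force: [0.1, -0.4, 0.7]
grip_width: 0.0006
```

Run:
```python
from h import *
o=get_obs();C=cam('wrist',o);im=camera('wrist')[40:300,140:440,::-1]
s=camera('side')[185:285,204:304,::-1]
cv2.imwrite('pics/fin.png',np.hstack([cv2.resize(im,(460,400)),cv2.resize(s,(330,400))[:,:330]]))
print(((proj(C,[[.4836,.0436,.059],[.4854,.0423,.085],[.4875,.037,.045]])-[140,40])*[460/300,400/260]).round(0),o['ee_pos'],o['time_s'])
```

```text
[[224. 132.]
 [229. 135.]
 [235. 139.]] [ 0.46057187 -0.02533711  0.15055351] 23.9333
```

View pics/fin.png

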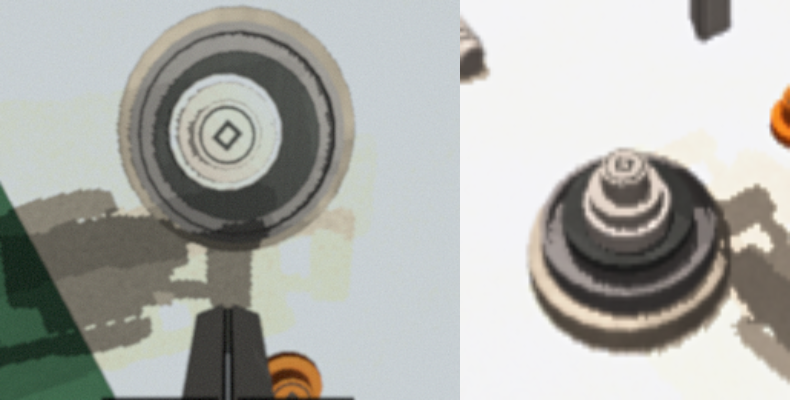

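The stack is upright. In the crop the die (228,135) and plate (225,132) are nearly concentric and sit about 6-7 mm from the platen's centre; the gripper is clear.

```bash
python3 -c "
from station import *
print(hand_in())"
```

```text
the job is handed in; nothing more can be done
None
```

The job is done and handed in at about 24 s of arm time; no verdict was reported.

- **Plate:** I laid the backing plate on the platen and released it. I then pressed it with closed fingers to about 9.7 N, and the fingertips went about 4 mm below the plate's rest height.
- **Die:** I then stood the die on the plate and released it. Pressed the same way to about 8.1 N, it went down about 4.5 mm.
- **Last check:** In the wrist and side pictures both parts stand flat and upright, with the die 2–3 mm from the plate's middle. The gripper is clear, with near-zero force.

**What disagreed or was not checked directly:**
- My first estimate of the die's place, from the fixed cameras, was about 7 mm off. The wrist camera corrected it before the grasp.
- The plate ended about 6–7 mm from the platen's middle. That is within the 15 mm limit, so I left it.
- How far the platen gave is worked out from fingertip height and force. That it rose again is judged only from the last pictures.

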